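# Swap the coarse sharpening stone for the fine one in its clamp holder

### The job

Change the stone in the sharpening holder: lay the dark coarse stone lengthways on the white oblong dish, wholly on it, and set the sandy-brown fine stone centred on the holder's rods in its place. Slide the holder's jaw up by its knob, keeping it square, until the stone is held between both pads with no gap at either end, then turn the knob clockwise until it is tight so the jaw cannot slip back. The stones are brittle, so do not drop or knock them, and leave the jars, the mill and the sugar pot standing where they are.

Things in the scene. Friction and masses are not known exactly. Their poses are not given: they have to be found in the camera images.
- holder: Steel sharpening-stone holder, 291 x 64 x 39 mm, fixed to the worktop. Origin: on the worktop near its middle; +x along its two guide rods to the fixed jaw, z up. A stone lies flat along x on the rods (tops 19 mm high, y = +-20 mm) between two upright jaws, 64 mm wide, 39 mm high, with black pads. The base pan under the rods is 62 mm wide, 7 mm high. Sliding jaw at the -x end.
- fixed_face (a point): Centre of the fixed jaw's pad face, at x = +105 mm of the holder, 30 mm above the worktop; the pad faces the sliding jaw.
- jaw_slide (a joint): Sliding jaw's position in m: the gap between the two pads is 0.130 + this value. Range 0 to 0.066, growing as the jaw moves away from the fixed jaw (along the holder's -x). With the knob slack it slides with about 3 N of drag and stays where it is left; with the knob tight it holds against 20 N.
- jaw_face (a point): Centre of the sliding jaw's pad face, 30 mm above the worktop; its axes turn with the jaw. The knob's axis lies 36 mm behind it.
- jaw (a joint): How far the sliding jaw is cocked about the vertical through the knob's axis, in rad; 0 is square to the rods. Play of its guides, with a light spring (2.5 Nm/rad): it cocks when the jaw is pushed or pulled off-centre, not when it is moved by its knob.
- lock_knob (a joint): Clamp knob's turn in rad, 0 = fully slack, grows clockwise seen from above, stop at 1.2. The brake begins to grip at about 0.5; tight is more than 0.9, best at the stop. It turns with about 0.05 Nm and stays where it is left.
- knob_grip (a point): Middle of the round black fluted knob, 28 mm in diameter, on its axis, 48 mm above the worktop; it spans 36 to 60 mm, free all round. It is the handle for sliding the jaw too. Below it the carriage's flat top, at 28 mm, is 62 mm wide, and reaches 22 mm ahead of the axis to the upright jaw (39 mm high; a stone stands 44 mm high) and 21 mm behind.
- coarse_stone: Dark grey coarse sharpening stone, a flat block 140 x 50 x 25 mm, about 0.4 kg. Origin: centre of its underside; x along its length, y across, z up. It starts lying in the holder.
- coarse_stone_mid (a point): Centre of the coarse stone.
- fine_stone: Sandy-brown fine sharpening stone, a flat block 160 x 50 x 25 mm, about 0.4 kg. Origin: centre of its underside; x along its length, y across, z up. It starts flat on the worktop with small jars beside it.
- fine_stone_mid (a point): Centre of the fine stone.
- dish: White oblong dish, 105 x 240 x 12 mm, fixed in place; the stone lies on it 12 mm above the worktop. Origin: centre of its underside; y along its length, x across.
- pepper_mill: Small straw-coloured turned pepper mill, 29 mm in diameter, 97 mm high, upright. Origin: centre of its foot. A bystander.
- spice_jar: Spice jar with a mustard-yellow cap, 42 mm in diameter, 96 mm high, upright. Origin: centre of its foot. A bystander.
- sugar_pot: White lidded sugar pot, 77 mm in diameter, 88 mm high. Origin: centre of its foot. A bystander behind the holder's fixed jaw.
- honey_jar: Honey jar with a white lid, 58 x 62 mm, 99 mm high. Origin: centre of its foot. A bystander at one end of the dish.
Not all that is in view belongs to the job. Several things have the shape of the coarse_stone; the one meant has the colours described above.

How it is judged:
At the end, for the whole second after the job is handed in: Fine stone flat on the rods, within 2 degrees and 10 mm of centre; pads within 2.5 mm of both ends; jaw square within 2 degrees; knob past 0.9 rad. Coarse stone flat on the dish, lengthways within 17 degrees, centre within 26 mm across and 50 mm along. Both stones at rest (z of fine_stone_mid in the frame of holder between 0.0285 and 0.0345 m and y of fine_stone_mid in the frame of holder between -0.01 and 0.01 m and angle between the x axis of fine_stone and the x axis of holder, either way round below 0.035 rad and horizontal distance between fine_stone_mid and fixed_face below 0.0825 m and horizontal distance between fine_stone_mid and jaw_face below 0.0825 m and value of joint jaw between -0.035 and 0.035 rad and value of joint lock_knob above 0.9 rad and angle between fine_stone's own z axis and vertical below 0.06 rad and z of coarse_stone_mid in the frame of dish between 0.021 and 0.028 m and x of coarse_stone_mid in the frame of dish between -0.026 and 0.026 m and y of coarse_stone_mid in the frame of dish between -0.05 and 0.05 m and angle between the x axis of coarse_stone and the y axis of dish, either way round below 0.3 rad and linear speed of each of fine_stone, coarse_stone below 0.01 m/s); the robot touches nothing.
It fails at once if The pepper mill, spice jar, sugar pot or honey jar is shoved more than 25 mm or tipped over (distance of any of pepper_mill, spice_jar, sugar_pot, honey_jar from where it was at the start of the episode above 0.025 m or angle between any of pepper_mill, spice_jar, sugar_pot, honey_jar's own z axis and vertical above 0.35 rad).
It fails at once if The sliding jaw is cocked more than 0.06 rad (3.5 degrees) out of square (value of joint jaw above 0.06 rad or value of joint jaw below -0.06 rad).
It fails at once if A stone is knocked against or squeezed by the holder, the dish or the other stone with more than 160 N (contact force between any of fine_stone, coarse_stone and holder above 160 N or contact force between coarse_stone and dish above 160 N or contact force between coarse_stone and fine_stone above 160 N).
It fails at once if A stone is dropped: it moves faster than 0.4 m/s while the fingers do not hold it ((linear speed of fine_stone above 0.4 m/s and contact force between the fingers and fine_stone below 0.05 N) or (linear speed of coarse_stone above 0.4 m/s and contact force between the fingers and coarse_stone below 0.05 N)).
It also fails if it takes over 72 s, if anything falls off the work surface, if the arm or the gripper's body presses on something with over 40 N, if the wrist force passes 120 N, or if a joint passes its speed limit or range.

### The arm

A 7-joint arm with a two-finger parallel gripper is mounted at the origin on a cart in front of the work surface, level with it; the furniture and walls round the work are solid. World frame = base frame: x ahead of the robot, y to its left, z up, the work surface at z = 0. Lengths are in m, angles in rad, forces in N, time in s.
With the tool pointing down it reaches from about 0.4 to 0.85 m from the base axis. Payload 4.5 kg.
Tool frame: the origin (TCP) lies at the very end of the fingers, on their centre line; the grasp point (between the pads) lies 19 mm behind it (r.grip_depth is the distance from the TCP to the grasp point, in m); z points along the fingers, x is the direction in which the jaws open and shut, and the axes are right-handed (so a half turn about z gives the same grasp; the last joint's range is limited). The gripper opens to 88 mm and grips with 3 to 60 N. Pads are 18 mm wide; open, the fingers measure 123 mm over their backs; the gripper's body (75 mm by 187 mm) begins 45 mm behind the grasp point.
Start: joints at [0.034, 0.689, -0.195, 1.565, 0.157, 0.902, -0.215], TCP at [0.625, 0, 0.239] pointing down, gripper open.
Joint ranges: [-3.01, 3.01], [-0.46, 2.08], [-1.47, 1.51], [0.13, 2.56], [-1, 4.14], [0.04, 2.09], [-2.66, 2.66]. Speed limits (rad/s): [2.57, 2.57, 3.14, 3.14, 3.14, 3.14, 3.14].

### API

Orientations are given as a unit quaternion [x, y, z, w].
In Python, from plant import r gives the robot as it stands. The module is installed in compiled form; this text tells all that it offers.
- The arm moves only by the shell command python3 -m jog 'ROWS' [FORCE]. ROWS is JSON, a list of rows, each a list of 5 numbers: the shift along the tool's x, y, z in units of 1 m (1.0 is 1 m), then the turn about the tool's z in units of 360 degrees (1.0 is 360 degrees), then the closure, from 0 (fully open) to 1 (shut). In form: [[dx, dy, dz, yaw, fingers], ...]. A call has 1 to 20 rows; each row shifts and turns the commanded pose from where the row before left it, along the tool's axes as they then stand; what a row does not reach is not made up. A row lasts 1/10 s, in which the tool goes at most 50 mm and 8.59 degrees, less where a joint would pass 70% of its speed; a pose out of reach is approached as far as the arm can. A call with a number of a shift or a turn outside -1 to 1 is refused whole. A call with a gripper value outside its range is refused whole. The fingers move at their own pace and stop on an object; FORCE is the grip in N (left out, the last holds). Time passes only in rows, so rows that do not move let the fingers close. It gives the time, the measured TCP pose, the force and the opening at its end, in the units of the state.
- r.get_state(): the state, without advancing time (a new reading comes with each control period).
- r.snapshot(name): name is "scene" or "side" or "wrist"; returns the picture (400x640x3 uint8, red, green, blue); there is no depth.
- r.get_calibration(name): a dict with "mtx" (3x3 intrinsics, pixels), "R" (3x3) and "t" (3): a world point X has camera coordinates R X + t. Camera axes: x right, y down, z forward; pixel columns grow to the right and rows downward; lengths in m; the calibration is good to about 2 mm. The wrist camera is an equidistant fisheye: a pixel r from the principal point sees the ray r / f radians off the axis. A picture is of the moment at which its call begins: read the wrist's pose just before it. get_calibration takes no time and is no camera call; for the wrist camera it gives the pose at the moment of the call.
- r.finish_job(): hands the job in, once; it reports no verdict.
Trained networks look in the newest picture that a camera, given by its name, has taken for a name from the list of things; names that differ only in an ending like _2 or _b are one class to them, and where a whole thing is asked for, a point or a joint stands for the part that bears it (a point fixed in the world has none). Each returns a list of dicts, best first, with "score" (0 to 1); they miss things now and then, are a little off and sometimes report something else, mostly with a low value. They report only what shows in the picture. A call takes as long as a camera call. They do not tell look-alikes from the thing itself.
- r.cut_out(thing, camera): "pixels" (400x640 bool, what is visible of it) and "rect" ([left, top, right, bottom] in pixels, round what is visible of it).
The state is a dict: "clock": time; "q": joint angles; "qd": joint speeds; "joint_torque": joint torques, N m; "tool_pos": TCP position; "eef_rot": TCP orientation; "contact_force": force on the tool from outside, world axes, zero at the start; "moment": the same for the moment, N m; "opening": opening from 0.0 (shut) to 1.0 (fully open).
Only numpy, scipy, OpenCV 4.12 (cv2) and the standard library are available. Lean on these libraries where they do the work, as an engineer would, in place of code of your own. Each camera call takes 0.05 s, during which the arm holds its last target.

## Working session

There is one attempt and no reset: what is moved stays moved. The work goes in short steps, Python scripts to look and compute and a shell command to move; the robot and the scene stay as the last step left them, time stands still between calls to the robot, and variables do not carry over. Pictures are saved under pics/ and viewed, and the job is handed in when it is done.

```bash
mkdir -p pics
python3 - <<'E'
from plant import r
import cv2
s=r.get_state(); print(s)
for n in("scene","side","wrist"):
    im=r.snapshot(n); cv2.imwrite(f"pics/{n}0.png",im[:,:,::-1])
    c=r.get_calibration(n); print(n,c)
E
```

```text
{'clock': 0.0, 'q': array([ 0.03381455,  0.68996509, -0.19451137,  1.56634625,  0.15728937,
        0.90249454, -0.2151238 ]), 'qd': array([-0.00015105,  0.0003173 , -0.00118474,  0.00038743, -0.00036997,
       -0.00097826, -0.00047141]), 'joint_torque': array([ 3.38560185e-04, -5.27571630e+01, -1.26686912e+00, -1.53434461e+01,
       -5.26333472e-02,  6.56995355e-03,  1.65937727e-04]), 'tool_pos': array([ 6.24366973e-01, -5.77285669e-05,  2.37921161e-01]), 'eef_rot': array([ 9.99999584e-01,  1.88572704e-05, -9.09252409e-04,  6.37408706e-05]), 'contact_force': array([ 0.40060194, -0.08995332, -0.84539994]), 'moment': array([ 0.00740502, -0.00463892, -0.00941414]), 'opening': 0.9981849888980218}
scene {'mtx': array([[408.92766498,   0.        , 318.30155157],
       [  0.        , 408.92766498, 200.82032775],
       [  0.        ,   0.        ,   1.        ]]), 'R': array([[-0.79335381, -0.60873721, -0.00536196],
       [-0.39129365,  0.51667227, -0.76153729],
       [ 0.46634646, -0.60207041, -0.64809892]]), 't': array([0.49080602, 0.28819763, 1.02809544])}
side {'mtx': array([[468.39227126,   0.        , 325.59477696],
       [  0.        , 468.39227126, 191.21998648],
       [  0.        ,   0.        ,   1.        ]]), 'R': array([[-0.99996433, -0.00522882,  0.00663317],
       [-0.00832414,  0.47702915, -0.87884805],
       [ 0.00143112, -0.87887192, -0.47705566]]), 't': array([0.60406836, 0.0516302 , 1.65710231])}
wrist {'mtx': array([[309.70691629,   0.        , 319.47493776],
       [  0.        , 309.70691629, 202.15729391],
       [  0.        ,   0.        ,   1.        ]]), 'R': array([[ 9.99999475e-01, -1.00380608e-03, -2.05303524e-04],
       [-8.95579274e-04, -9.53697384e-01,  3.00766518e-01],
       [-4.97708692e-04, -3.00766176e-01, -9.53697782e-01]]), 't': array([-0.62448294, -0.04042839,  0.39067533])}
```

View pics/scene0.png

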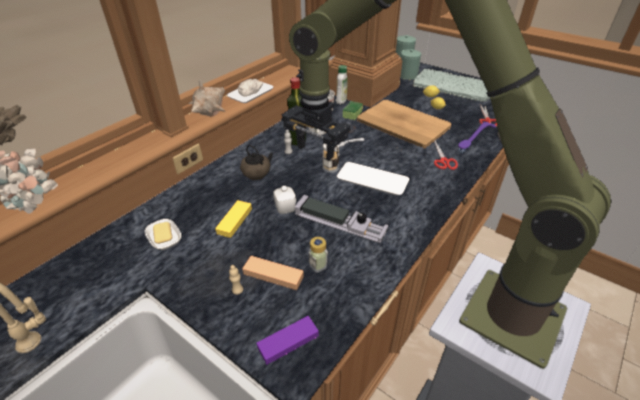

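View pics/side0.png

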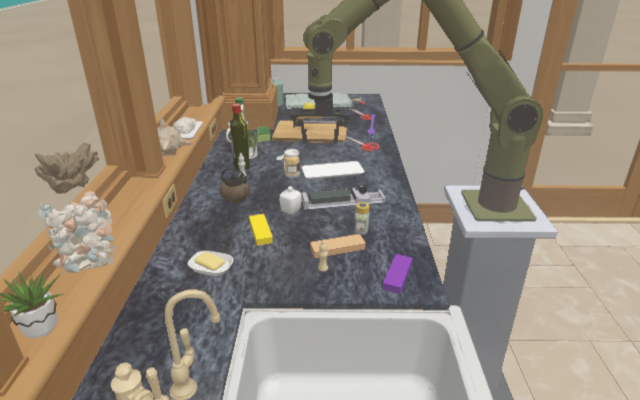

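View pics/wrist0.png

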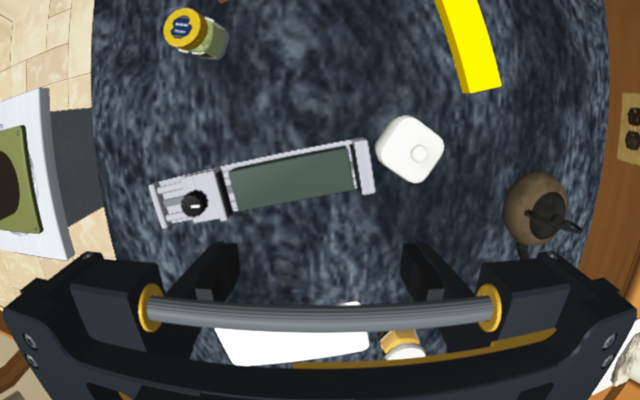

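```bash
cat > h.py <<'E'
from plant import r
import numpy as np, cv2
from scipy.optimize import minimize
def proj(c,n,X):
    X=np.atleast_2d(X); P=X@c["R"].T+c["t"]; K=c["mtx"]
    if n=="wrist":
        rho=np.hypot(P[:,0],P[:,1])+1e-12; th=np.arctan2(rho,P[:,2]); a=np.c_[P[:,0]/rho*th,P[:,1]/rho*th]
    else: a=P[:,:2]/P[:,2:]
    return a*[K[0,0],K[1,1]]+K[:2,2]
def ray(c,n,px,z):
    K=c["mtx"]; a=(np.array(px,float)-K[:2,2])/[K[0,0],K[1,1]]
    if n=="wrist":
        th=np.hypot(*a)+1e-12; d=np.r_[a/th*np.sin(th),np.cos(th)]
    else: d=np.r_[a,1]
    d=c["R"].T@d; C=-c["R"].T@c["t"]; return C+d*(z-C[2])/d[2]
def box(x,y,yaw,L,W,z0,z1,m=8):
    e=np.linspace(-.5,.5,m); pts=[]
    for z in(z0,z1):
        for s in(-.5,.5):
            pts+=[(t*L,s*W,z) for t in e]+[(s*L,t*W,z) for t in e]
    p=np.array(pts); R=np.array([[np.cos(yaw),-np.sin(yaw)],[np.sin(yaw),np.cos(yaw)]])
    p[:,:2]=p[:,:2]@R.T+[x,y]; return p
def fit(obs,x0,L,W,z0,z1):
    "obs: list of (cam,calib,mask)"
    up=4
    def cost(p):
        o=0
        for n,c,m in obs:
            h=cv2.convexHull(((proj(c,n,box(*p,L,W,z0,z1))+.5)*up-.5).astype(np.float32))
            b=np.zeros((400*up,640*up),np.uint8); cv2.fillConvexPoly(b,np.round(h*16).astype(np.int32),1,cv2.LINE_8,4)
            M=cv2.resize(m.astype(np.uint8),None,fx=up,fy=up,interpolation=cv2.INTER_NEAREST)
            o+=1-(b&M).sum()/max(1,(b|M).sum())
        return o/len(obs)
    sim=np.array([x0]*4)+np.array([[0,0,0],[.015,0,0],[0,.015,0],[0,0,.15]])
    s=minimize(cost,x0,method="Nelder-Mead",options=dict(initial_simplex=sim,maxiter=80,xatol=2e-4,fatol=1e-4))
    return s.x,s.fun
E
python3 - <<'E'
from h import *
cal={}
for n in("scene","side","wrist"):
    cal[n]=r.get_calibration(n); r.snapshot(n)
import pickle
D={}
for n in("scene","side","wrist"):
    for t in("holder","coarse_stone","fine_stone","dish","knob_grip","pepper_mill","spice_jar","sugar_pot","honey_jar"):
        o=r.cut_out(t,n)
        for d in o[:3]:
            ys,xs=np.nonzero(d["pixels"]); cx,cy=xs.mean(),ys.mean()
            print(n,t,round(d["score"],2),[int(v) for v in d["rect"]],len(xs),ray(cal[n],n,(cx,cy),.03).round(3)[:2])
        D[n,t]=o
pickle.dump((cal,D),open("d0.pkl","wb"))
im=cv2.imread("pics/scene0.png"); 
a=cv2.resize(im[180:300,190:400],None,fx=3.5,fy=3.5,interpolation=cv2.INTER_CUBIC); cv2.imwrite("pics/crop0.png",a)
E
```

```text
scene coarse_stone 0.93 [216, 200, 253, 240] 649 [0.799 0.195]
scene coarse_stone 0.7 [300, 200, 350, 224] 716 [ 0.593 -0.004]
scene coarse_stone 0.58 [257, 318, 317, 362] 1436 [0.397 0.408]
scene fine_stone 0.69 [241, 256, 304, 289] 1127 [0.557 0.278]
scene dish 0.72 [335, 158, 406, 195] 1304 [ 0.564 -0.24 ]
scene knob_grip 0.39 [355, 212, 368, 221] 112 [ 0.485 -0.046]
scene pepper_mill 0.65 [229, 266, 243, 289] 221 [0.619 0.359]
scene pepper_mill 0.35 [346, 208, 374, 234] 403 [ 0.481 -0.022]
scene spice_jar 0.88 [312, 236, 329, 271] 518 [0.5   0.156]
scene spice_jar 0.17 [301, 199, 353, 227] 716 [ 0.592 -0.004]
scene sugar_pot 0.86 [276, 184, 293, 213] 441 [0.734 0.031]
scene sugar_pot 0.59 [304, 198, 348, 223] 699 [ 0.594 -0.005]
scene sugar_pot 0.16 [243, 251, 305, 289] 1123 [0.559 0.279]
scene honey_jar 0.51 [319, 143, 338, 171] 317 [ 0.746 -0.239]
side holder 0.93 [301, 188, 383, 210] 745 [0.523 0.012]
side holder 0.53 [309, 189, 351, 205] 517 [ 0.59  -0.004]
side coarse_stone 0.93 [247, 215, 273, 247] 520 [0.806 0.214]
side coarse_stone 0.79 [381, 251, 408, 293] 753 [0.408 0.4
[... 638 characters left out ...]
 174] 391 [ 0.744 -0.282]
wrist holder 0.82 [148, 136, 373, 228] 5565 [ 0.525 -0.013]
wrist coarse_stone 0.95 [433, 1, 501, 91] 3806 [0.805 0.167]
wrist coarse_stone 0.74 [227, 144, 353, 210] 5351 [ 0.592 -0.004]
wrist coarse_stone 0.36 [374, 326, 426, 359] 1190 [ 0.751 -0.268]
wrist dish 0.81 [210, 301, 367, 366] 4120 [ 0.574 -0.264]
wrist knob_grip 0.57 [182, 187, 209, 217] 546 [ 0.465 -0.034]
wrist knob_grip 0.29 [163, 7, 228, 57] 2331 [0.478 0.175]
wrist spice_jar 0.9 [162, 7, 228, 56] 2324 [0.478 0.175]
wrist sugar_pot 0.94 [375, 113, 444, 181] 3141 [0.73  0.033]
wrist honey_jar 0.98 [378, 325, 424, 358] 1090 [ 0.751 -0.268]
wrist honey_jar 0.69 [227, 146, 352, 209] 5555 [ 0.592 -0.004]
```

View pics/crop0.png

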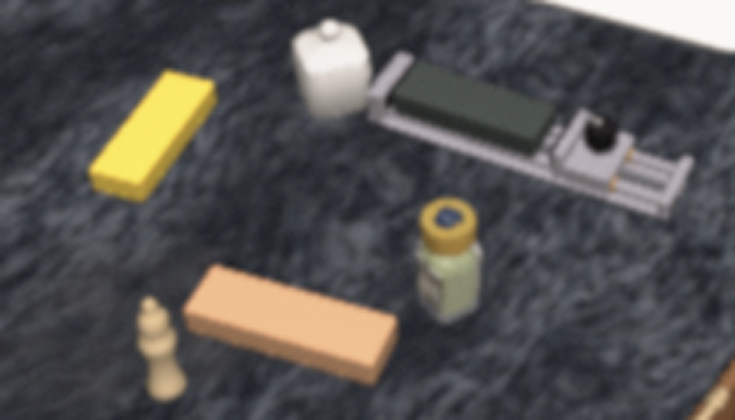

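The picture shows three blocks of the coarse stone's shape in the scene view: yellow (234,220), purple (288,340) and dark grey in the holder (325,211). Only the dark grey one fits the description. The sandy-brown fine stone is at (273,272), between the mill (237,278) and the spice jar (319,254).

Run:
```python
from h import *
import pickle
cal,D=pickle.load(open("d0.pkl","rb"))
def ob(t,sel): return [(n,cal[n],D[n,t][i]["pixels"]) for n,i in sel]
for t,x0,L,W,z0,z1,sels in(("coarse_stone",[.593,-.004,.17],.14,.05,.019,.044,[[("wrist",1)],[("scene",1),("side",2)],[("scene",1),("side",2),("wrist",1)]]),
 ("fine_stone",[.56,.285,.1],.16,.05,0,.025,[[("scene",0)],[("side",0)],[("scene",0),("side",0)]]),
 ("dish",[.575,-.24,.0],.24,.105,0,.012,[[("scene",0)],[("side",0)],[("scene",0),("side",0)]])):
    for s in sels:
        p,f=fit(ob(t,s),x0,L,W,z0,z1); print(t,s,p.round(4),np.degrees(p[2]).round(1),round(f,3))
for n,px in(("wrist",(193.5,204)),):
    print("knob",ray(cal[n],n,px,.06).round(4), )
def c(n,t,z,i=0):
    ys,xs=np.nonzero(D[n,t][i]["pixels"]); return ray(cal[n],n,(xs.mean(),ys.mean()),z).round(3)
for t,h in(("pepper_mill",.048),("spice_jar",.048),("sugar_pot",.044),("honey_jar",.05)):
    print(t,[c(n,t,h) for n in("scene","side","wrist") if len(D[n,t])])
```

```text
coarse_stone [('wrist', 1)] [ 0.5911 -0.003   0.1923] 11.0 0.039
coarse_stone [('scene', 1), ('side', 2)] [ 0.5929 -0.002   0.195 ] 11.2 0.071
coarse_stone [('scene', 1), ('side', 2), ('wrist', 1)] [ 0.5922 -0.0026  0.1937] 11.1 0.065
fine_stone [('scene', 0)] [0.5699 0.2681 0.2772] 15.9 0.064
fine_stone [('side', 0)] [0.5691 0.2689 0.2813] 16.1 0.237
fine_stone [('scene', 0), ('side', 0)] [0.5693 0.2685 0.2683] 15.4 0.153
dish [('scene', 0)] [ 0.5826 -0.268   0.2306] 13.2 0.085
dish [('side', 0)] [ 0.5792 -0.2673  0.2132] 12.2 0.085
dish [('scene', 0), ('side', 0)] [ 0.5815 -0.2679  0.2294] 13.1 0.088
knob [ 0.4778 -0.0262  0.06  ]
pepper_mill [array([0.607, 0.367, 0.048]), array([0.612, 0.375, 0.048])]
spice_jar [array([0.49 , 0.169, 0.048]), array([0.49 , 0.169, 0.048]), array([0.486, 0.17 , 0.048])]
sugar_pot [array([0.722, 0.043, 0.044]), array([0.725, 0.053, 0.044]), array([0.725, 0.035, 0.044])]
honey_jar [array([ 0.729, -0.215,  0.05 ]), array([ 0.74 , -0.239,  0.05 ]), array([ 0.744, -0.248,  0.05 ])]
```

```bash
python3 -m jog '[[-0.032,0.003,0.01,0,0],[0,0,0.008,0.0219,0],[0,0,0.008,0.0219,0],[0,0,0.008,0.0219,0],[0,0,0.008,0.0219,0],[0,0,0.008,0.0219,0],[0,0,0.008,0.0219,0],[0,0,0.008,0.0219,0],[0,0,0.008,0.0219,0],[0,0,0.008,0.0219,0],[0,0,0.008,0.0219,0],[0,0,0,0,0],[0,0,0,0,0]]' 30
python3 - <<'E'
from h import *
import pickle
s=r.get_state();print(s["q"].round(3),s["clock"])
c=r.get_calibration("wrist"); im=r.snapshot("wrist"); cv2.imwrite("pics/w1.png",im[:,:,::-1])
D={}
for t in("coarse_stone","knob_grip","sugar_pot"):
    for k,d in enumerate(r.cut_out(t,"wrist")[:2]):
        D[t,k]=d; print(t,round(d["score"],2),[int(v) for v in d["rect"]])
pickle.dump((c,D),open("d1.pkl","wb"))
E
```

```text
clock: 2.95
tool_pos: [0.5931, -0.0028, 0.1488]
eef_rot: [0.774, -0.634, 0.0, 0.0]
contact_force: [0.3, -0.4, -0.5]
opening: 0.998
[-0.182  0.774  0.192  1.759 -0.228  0.63  -1.231] 2.95
coarse_stone 0.84 [290, 120, 348, 273]
coarse_stone 0.77 [5, 225, 62, 281]
knob_grip 0.66 [53, 98, 121, 237]
sugar_pot 0.92 [256, 0, 355, 82]
```

View pics/w1.png

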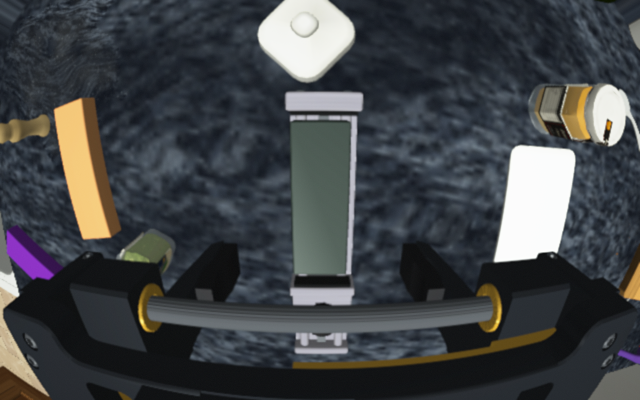

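The wrist picture shows the dark stone between the jaws (290–350, 120–275), the fixed jaw at row 102 with the sugar pot behind it, and the sliding jaw's pad at row 280. The dish is at the right (535,205), with the honey jar at (580,112).

Run:
```python
from h import *
import pickle
c,D=pickle.load(open("d1.pkl","rb"))
p,f=fit([("wrist",c,D["coarse_stone",0]["pixels"])],[.592,-.003,.193],.14,.05,.019,.044); print(p,f)
for nm,px,z in(("TL",(291,121),.044),("TR",(350,121),.044),("BR",(348,275),.044),("BL",(291,275),.044),
 ("fixL",(286,110),.039),("fixR",(363,110),.039),("slL",(292,290),.039),("slR",(354,290),.039)):
    print(nm,ray(c,"wrist",px,z).round(4))
im=cv2.imread("pics/w1.png"); cv2.imwrite("pics/w1c.png",cv2.resize(im[80:360,270:380],None,fx=2.8*2,fy=2.1,interpolation=cv2.INTER_CUBIC))
s=r.get_state(); print(s["tool_pos"])
```

```text
[ 0.59087782 -0.00291259  0.19264211] 0.03407027078696179
TL [0.6547 0.0333 0.044 ]
TR [ 0.6641 -0.0133  0.044 ]
BR [ 0.5269 -0.043   0.044 ]
BL [0.5165 0.0096 0.044 ]
fixL [0.6627 0.0395 0.039 ]
fixR [ 0.6753 -0.0224  0.039 ]
slL [0.4964 0.0059 0.039 ]
slR [ 0.5082 -0.0541  0.039 ]
[ 0.59334899 -0.00305255  0.14923832]
```

View pics/w1c.png

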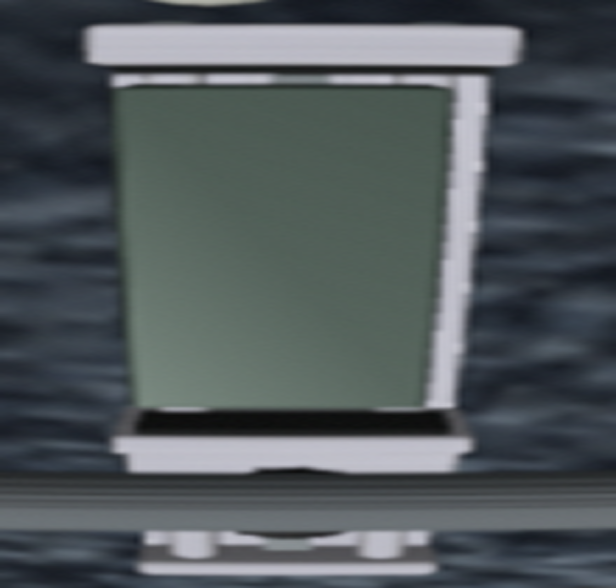

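```bash
python3 -m jog '[[0,0.002,0.03,0,0],[0,0,0.03,0,0],[0,0,0.03,0,0],[0,0,0.02,0,0],[0,0,0.015,0,0],[0,0,0.010,0,0],[0,0,0,0,0],[0,0,0,0,0.3]]' 35
python3 - <<'E'
from h import *
im=r.snapshot("wrist"); cv2.imwrite("pics/w2.png",im[:,:,::-1])
E
```

```text
clock: 3.95
tool_pos: [0.5917, -0.0035, 0.0144]
eef_rot: [0.773, -0.635, 0.0, -0.0]
contact_force: [0.1, 0.2, 0.1]
opening: 0.932
```

View pics/w2.png

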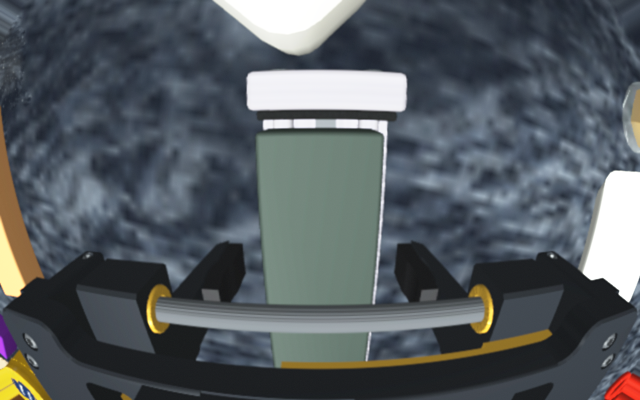

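The stone lies between the open fingers (255–383), clear on both sides. Next I close and lift.

```bash
python3 -m jog '[[0,0,0,0,1],[0,0,0,0,1],[0,0,0,0,1],[0,0,0,0,1],[0,0,0,0,1],[0,0,0,0,1],[0,0,0,0,1]]' 35
python3 -m jog '[[0,0,-0.005,0,1],[0,0,-0.01,0,1],[0,0,-0.015,0,1],[0,0,-0.02,0,1],[0,0,-0.03,0,1],[0,0,-0.03,0,1],[0,0,-0.03,0,1],[0,0,0,0,1],[0,0,0,0,1]]'
```

```text
clock: 4.7
tool_pos: [0.592, -0.006, 0.0143]
eef_rot: [0.772, -0.636, 0.002, 0.0]
contact_force: [0.2, -5.7, 1.4]
opening: 0.566
clock: 5.6
tool_pos: [0.5909, -0.0026, 0.1544]
eef_rot: [0.773, -0.635, 0.0, -0.001]
contact_force: [0.5, -0.5, -4.0]
opening: 0.564
```

```bash
python3 -m jog '[[0.015,0.004,0,0,1],[0.03,0.007,0,0,1],[0.04,0.009,0,0,1],[0.04,0.009,0,0,1],[0.04,0.009,0,-0.0055,1],[0.04,0.009,0,0,1],[0.03,0.007,0,0,1],[0.0134,0.004,0,0,1],[0.01,0.0027,0,0,1],[0,0,0,0,1],[0,0,0,0,1],[0,0,0,0,1]]'
python3 - <<'E'
from h import *
import pickle
im=r.snapshot("scene"); cv2.imwrite("pics/s3.png",im[:,:,::-1])
o1=r.cut_out("dish","scene")
im=r.snapshot("side"); o2=r.cut_out("dish","side")
c=r.get_calibration("wrist");im=r.snapshot("wrist"); o3=r.cut_out("dish","wrist");cv2.imwrite("pics/w3.png",im[:,:,::-1])
for n,o in(("scene",o1),("side",o2),("wrist",o3)):
    for d in o[:2]:
        p,f=fit([(n,r.get_calibration(n) if n!="wrist" else c,d["pixels"])],[.58,-.268,.23],.24,.105,0,.012); print(n,d["score"],d["rect"],p.round(4),f)
E
```

```text
clock: 6.8
tool_pos: [0.5854, -0.2661, 0.1535]
eef_rot: [0.784, -0.62, -0.001, -0.001]
contact_force: [-0.6, 0.1, -3.8]
opening: 0.565
scene 0.85 [336.2, 161.6, 407.4, 192.9] [ 0.5836 -0.2708  0.2165] 0.09471638098603996
side 0.61 [304.5, 162.6, 364.0, 178.9] [ 0.5788 -0.2684  0.205 ] 0.12244602231560642
side 0.45 [353.3, 187.8, 372.6, 202.2] [ 0.58  -0.268  0.23 ] 1.0
wrist 0.95 [259.0, 70.2, 377.8, 126.2] [ 0.5787 -0.267   0.2214] 0.7410135375163245
```

View pics/s3.png

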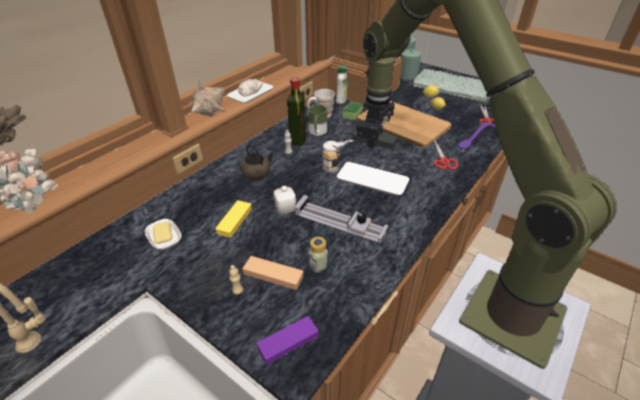

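View pics/w3.png

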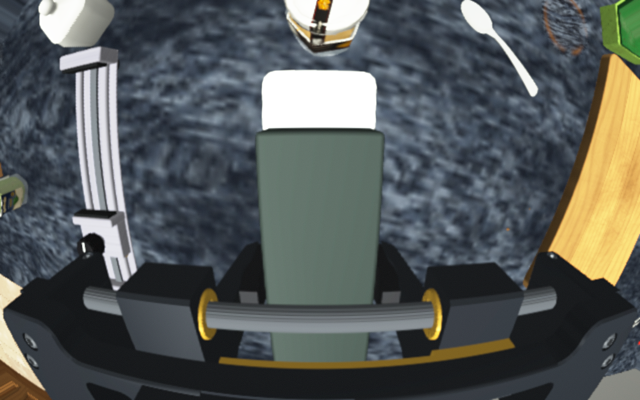

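The dish (262–377, from row 70) is square with the stone (257–384), and their centres match across. Next I check the position along the dish.

Run:
```python
from h import *
c=r.get_calibration("wrist"); s=r.get_state(); p=s["tool_pos"]
u=np.array([np.cos(.225),np.sin(.225)]);v=np.array([-u[1],u[0]])
for px in((262,100),(377,100),(320,70),):
    X=ray(c,"wrist",px,.012); d=X[:2]-p[:2]; print(px,X.round(4),"along",d@u,"across",d@v)
print(p,"stone far end", (ray(c,"wrist",(321,130),p[2]+.0305)[:2]-p[:2])@u)
```

```text
(262, 100) [ 0.657  -0.1964  0.012 ] along 0.08622488164521172 across 0.05389563238221955
(377, 100) [ 0.6812 -0.3     0.012 ] along 0.08665677296445654 across -0.052447229685968405
(320, 70) [ 0.6955 -0.2425  0.012 ] along 0.11346815652153097 across 0.0003837958046767431
[ 0.58501373 -0.26820839  0.15383944] stone far end 0.06962836060119858
```

The grip sits 4.7 mm too low for the dish, because the fingertips would touch it before the stone does. I'll set the stone back on the rods and take it again higher up.

```bash
python3 -m jog '[[-0.015,-0.004,0,0,1],[-0.03,-0.008,0,0,1],[-0.04,-0.01,0,0,1],[-0.04,-0.01,0,0,1],[-0.04,-0.01,0,0,1],[-0.04,-0.01,0,0,1],[-0.03,-0.008,0,0,1],[-0.014,-0.0045,0,0,1],[-0.008,-0.0023,0,0.0055,1],[0,0,0,0,1],[0,0,0,0,1],[0,0,0,0,1]]'
```

```text
clock: 8.3
tool_pos: [0.5914, -0.0049, 0.1538]
eef_rot: [0.772, -0.636, 0.0, 0.0]
contact_force: [-0.7, -0.2, -2.6]
opening: 0.565
```

```bash
python3 -m jog '[[0,0,0.03,0,1],[0,0,0.03,0,1],[0,0,0.03,0,1],[0,0,0.02,0,1],[0,0,0.012,0,1],[0,0,0.008,0,1],[0,0,0.004,0,1],[0,0,0,0,1],[0,0,0,0,1]]'
python3 - <<'E'
from h import *
print(r.get_state()["tool_pos"])
im=r.snapshot("wrist"); cv2.imwrite("pics/w4.png",im[:,:,::-1])
E
```

```text
clock: 9.2
tool_pos: [0.5922, -0.0033, 0.0206]
eef_rot: [0.773, -0.635, 0.001, -0.001]
contact_force: [0.7, 0.5, -4.8]
opening: 0.563
[ 0.59219866 -0.00329325  0.0205896 ]
```

View pics/w4.png

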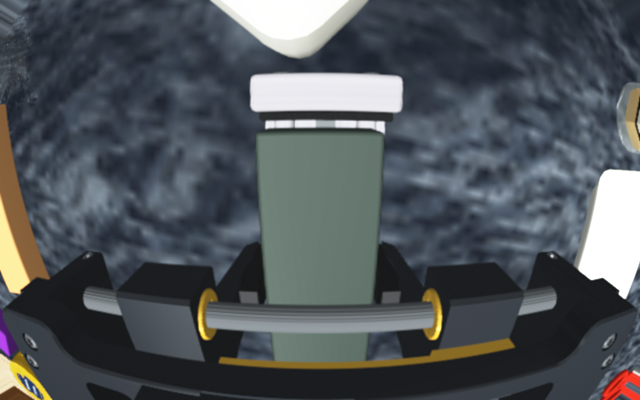

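The stone is over the rods with its far end (row 130) clear of the fixed pad (row 118). Now I lower it the rest of the way, slowly.

```bash
python3 -m jog '[[0,0,0.002,0,1],[0,0,0.002,0,1],[0,0,0.001,0,1],[0,0,0.001,0,1],[0,0,0,0,1],[0,0,0,0,1]]'
```

```text
clock: 9.85
tool_pos: [0.5933, -0.0056, 0.0145]
eef_rot: [0.772, -0.636, 0.003, -0.0]
contact_force: [1.8, -6.0, 1.6]
opening: 0.562
```

```bash
python3 -m jog '[[0,0,0,0,0.35],[0,0,0,0,0.35],[0,0,0,0,0.35],[0,0,-0.004,0,0.35],[0,0,-0.006,0,0.35],[0,0,0,0,0.35]]'
python3 -m jog '[[0,0,0,0,1],[0,0,0,0,1],[0,0,0,0,1],[0,0,0,0,1],[0,0,0,0,1]]' 35
```

```text
clock: 10.45
tool_pos: [0.5919, -0.0029, 0.0246]
eef_rot: [0.773, -0.635, 0.0, -0.001]
contact_force: [0.1, 0.2, -0.8]
opening: 0.65
clock: 10.95
tool_pos: [0.5921, -0.0044, 0.0242]
eef_rot: [0.772, -0.635, 0.001, -0.0]
contact_force: [1.1, -2.7, 5.9]
opening: 0.564
```

```bash
python3 -m jog '[[0,0,-0.005,0,1],[0,0,-0.01,0,1],[0,0,-0.02,0,1],[0,0,-0.03,0,1],[0.01,0.003,-0.03,0,1],[0.03,0.007,-0.005,0,1],[0.04,0.01,0,0,1],[0.04,0.01,0,0,1],[0.04,0.01,0,0,1],[0.04,0.01,0,0,1],[0.03,0.007,0,0,1],[0.018,0.004,0,0,1],[0.0107,0.0034,0,-0.0055,1],[0,0,0,0,1],[0,0,0,0,1],[0,0,0,0,1]]'
python3 - <<'E'
from h import *
c=r.get_calibration("wrist"); s=r.get_state(); p=s["tool_pos"];print(p)
im=r.snapshot("wrist"); cv2.imwrite("pics/w5.png",im[:,:,::-1])
E
```

```text
clock: 12.55
tool_pos: [0.5788, -0.2669, 0.1235]
eef_rot: [0.784, -0.621, -0.001, -0.001]
contact_force: [-0.1, -0.0, -4.4]
opening: 0.558
[ 0.5788257  -0.26691601  0.12353435]
```

View pics/w5.png

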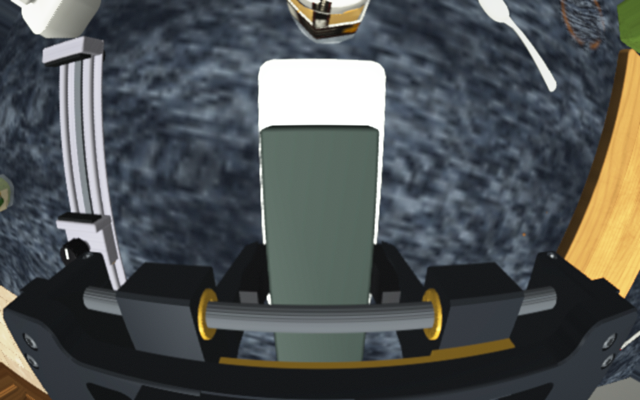

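The stone is centred over the dish and square to it. I'll lower it now.

```bash
python3 -m jog '[[0,0,0.02,0,1],[0,0,0.03,0,1],[0,0,0.025,0,1],[0,0,0.012,0,1],[0,0,0.008,0,1],[0,0,0.003,0,1],[0,0,0,0,1],[0,0,0,0,1]]'
python3 -m jog '[[0,0,0.002,0,1],[0,0,0.002,0,1],[0,0,0.002,0,1],[0,0,0,0,1],[0,0,0,0,1]]'
```

```text
clock: 13.4
tool_pos: [0.5792, -0.2699, 0.0268]
eef_rot: [0.783, -0.622, 0.001, -0.0]
contact_force: [0.0, 0.3, -4.8]
opening: 0.567
clock: 13.9
tool_pos: [0.5783, -0.2695, 0.0197]
eef_rot: [0.783, -0.622, -0.0, -0.0]
contact_force: [-0.4, -0.3, -4.0]
opening: 0.561
```

```bash
python3 -m jog '[[0,0,0.001,0,1],[0,0,0.001,0,1],[0,0,0.001,0,1],[0,0,0,0,1],[0,0,0,0,1]]'
```

```text
clock: 14.4
tool_pos: [0.5784, -0.2696, 0.0173]
eef_rot: [0.783, -0.622, 0.0, -0.0]
contact_force: [-1.6, 1.7, 4.2]
opening: 0.563
```

Force is now upward, so the stone is in contact with the dish. Releasing, then rising and looking.

```bash
python3 -m jog '[[0,0,0,0,0.3],[0,0,0,0,0.3],[0,0,0,0,0.2],[0,0,-0.01,0,0.1],[0,0,-0.03,0,0],[0,0,-0.04,0,0],[0,0,-0.03,0,0],[0,0,0,0,0],[0,0,0,0,0]]'
python3 - <<'E'
from h import *
import pickle
c=r.get_calibration("wrist"); print(r.get_state()["tool_pos"])
im=r.snapshot("wrist"); cv2.imwrite("pics/w6.png",im[:,:,::-1])
print([ (d["score"],d["rect"]) for d in r.cut_out("coarse_stone","wrist")])
E
```

```text
clock: 15.3
tool_pos: [0.5788, -0.2697, 0.1279]
eef_rot: [0.783, -0.622, 0.001, -0.0]
contact_force: [-0.1, -0.4, 0.3]
opening: 0.999
[ 0.57879629 -0.26969031  0.12785574]
[(0.77, [286.9, 117.7, 352.9, 278.5])]
```

View pics/w6.png

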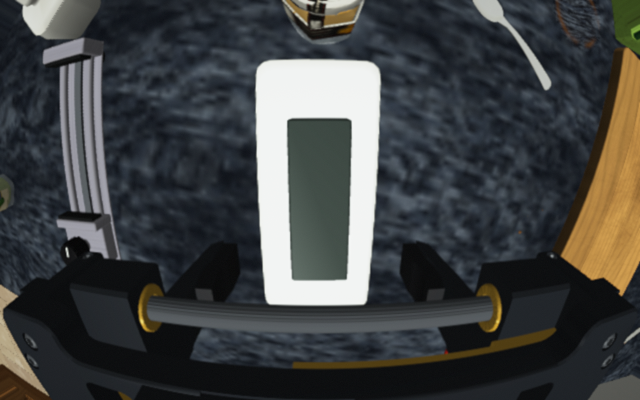

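The dark stone lies wholly on the dish (287–353, 118–279 within 257–380, 60–305), square and centred. Next, the knob: I back off to see the whole holder.

```bash
python3 -m jog '[[-0.02,0.006,-0.02,0,0],[-0.035,0.012,-0.02,0,0],[-0.04,0.015,-0.02,0,0],[-0.04,0.015,-0.01,0,0],[-0.04,0.015,0,0,0],[-0.04,0.015,0,0,0],[-0.03,0.01,0,0,0],[-0.0167,0.004,0,0.0056,0],[0,0,0,0,0],[0,0,0,0,0],[0,0,0,0,0]]'
python3 - <<'E'
from h import *
import pickle
c=r.get_calibration("wrist"); s=r.get_state();print(s["tool_pos"],s["q"].round(2))
im=r.snapshot("wrist"); cv2.imwrite("pics/w7.png",im[:,:,::-1])
k=r.cut_out("knob_grip","wrist"); h=r.cut_out("holder","wrist"); print([(d["score"],d["rect"]) for d in k],[(d["score"],d["rect"]) for d in h])
pickle.dump((c,k,h),open("d7.pkl","wb"))
E
```

```text
clock: 16.5
tool_pos: [0.43, -0.0368, 0.1964]
eef_rot: [0.772, -0.636, 0.0, 0.0]
contact_force: [0.3, -0.7, -0.2]
opening: 1.002
[ 0.42998176 -0.03683454  0.19644829] [-0.13  0.53  0.17  2.18 -0.2   0.44 -1.18]
[(0.86, [304.2, 130.2, 335.9, 161.0])] [(0.56, [286.7, 0.0, 353.2, 209.0])]
```

View pics/w7.png

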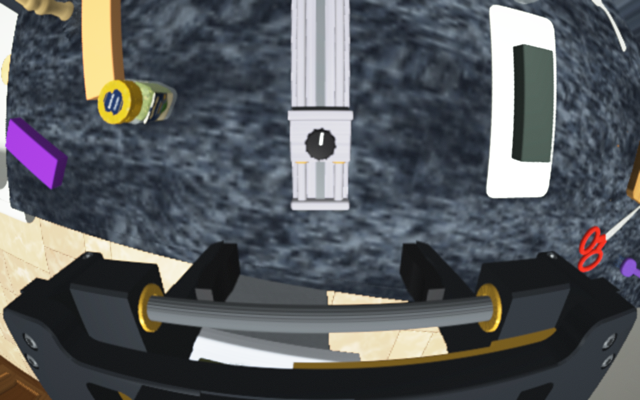

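The knob shows at (320,145) with its white pointer up (slack), the -x end of the holder at row 208, and the dark stone on the dish at (535,103).

Run:
```python
from h import *
import pickle
c,k,h=pickle.load(open("d7.pkl","rb"))
ys,xs=np.nonzero(k[0]["pixels"]); print("cen",xs.mean(),ys.mean())
K=ray(c,"wrist",(320,144),.060); K2=ray(c,"wrist",(xs.mean(),ys.mean()),.054);print("knob",K,K2)
p=np.array([.42998,-.03683]);u=np.array([np.cos(.194),np.sin(.194)]);v=np.array([-u[1],u[0]])
for X in(K,K2): print((X[:2]-p)@u,(X[:2]-p)@v)
for nm,px,z in(("knobtop far",(320,130),.06),("knobtop near",(320,159),.06),("jaw pad edge L",(289,109),.039),("R",(354,109),.039),("railL",(293,20),.0),("railR",(349,20),.0),("endL",(292,209),0.01),("endR",(348,209),.01)):
    X=ray(c,"wrist",px,z);d=X[:2]-p; print(nm,X[:2].round(4),(d@u).round(4),(d@v).round(4))
cv2.imwrite("pics/w7c.png",cv2.resize(cv2.imread("pics/w7.png")[90:220,260:380],None,fx=4,fy=4,interpolation=cv2.INTER_CUBIC))
```

```text
cen 320.02027027027026 143.9918918918919
knob [ 0.47407576 -0.02849036  0.06      ] [ 0.47340413 -0.02865891  0.054     ]
0.04487632153671305 -0.0003178214764259109
0.04418479834865609 -0.0003537281574550074
knobtop far [ 0.4867 -0.026 ] 0.0578 -0.0003
knobtop near [ 0.4604 -0.0312] 0.0309 -0.0003
jaw pad edge L [0.5001 0.0071] 0.0773 0.0296
R [ 0.5122 -0.0548] 0.0772 -0.0335
railL [0.5998 0.0257] 0.1787 0.0287
railR [ 0.6116 -0.0342] 0.1787 -0.0324
endL [ 0.3899 -0.0126] -0.0346 0.0315
endR [ 0.4021 -0.0751] -0.0348 -0.0322
```

View pics/w7c.png

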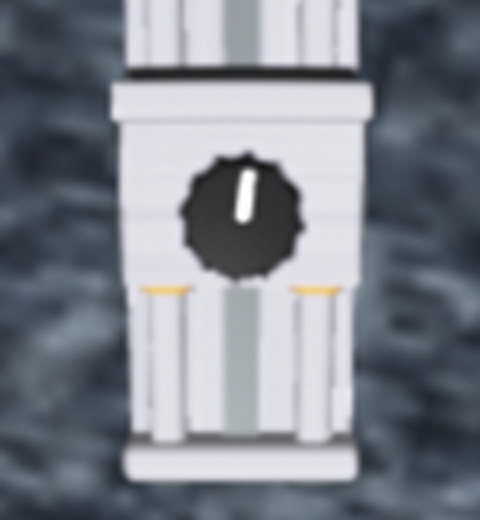

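```bash
python3 -m jog '[[0,-0.022,0.03,0,0],[0.0006,-0.0224,0.03,0,0.2],[0,0,0.04,0,0.4],[0,0,0.03,0,0.45],[0,0,0.02,0,0.45],[0,0,0.012,0,0.45],[0,0,0,0,0.45],[0,0,0,0,0.45]]' 20
python3 - <<'E'
from h import *
im=r.snapshot("wrist"); cv2.imwrite("pics/w8.png",im[:,:,::-1])
im=r.snapshot("side"); cv2.imwrite("pics/s8.png",cv2.resize(im[120:260,270:430,::-1],None,fx=4,fy=4))
E
```

```text
clock: 17.45
tool_pos: [0.4733, -0.028, 0.0352]
eef_rot: [0.772, -0.635, 0.0, -0.0]
contact_force: [1.1, -0.5, 0.6]
opening: 0.549
```

View pics/w8.png

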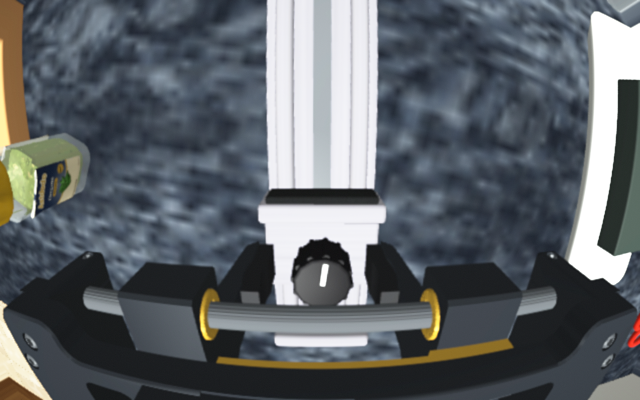

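View pics/s8.png

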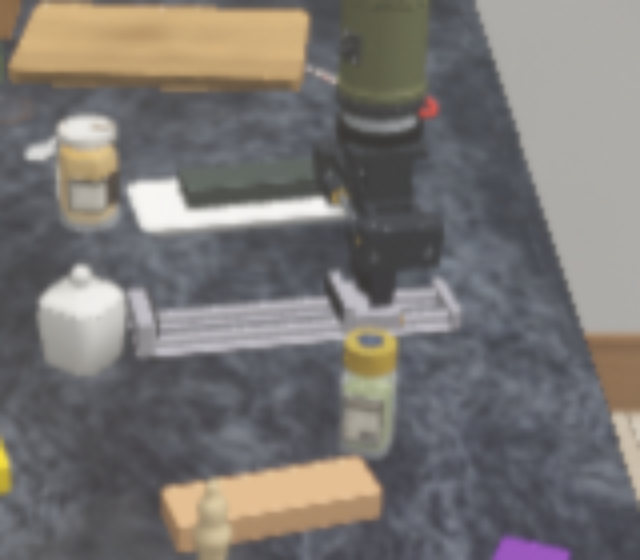

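The knob is centred between the fingers (292–352). I close on it and draw the jaw back 20 mm.

```bash
python3 -m jog '[[0,0,0,0,1],[0,0,0,0,1],[0,0,0,0,1],[0,0,0,0,1],[0,0,0,0,1]]' 20
python3 -m jog '[[0,0.003,0,0,1],[0,0.003,0,0,1],[0,0.003,0,0,1],[0,0.003,0,0,1],[0,0.003,0,0,1],[0,0.003,0,0,1],[0,0.002,0,0,1],[0,0,0,0,1],[0,0,0,0,1]]'
```

```text
clock: 18.05
tool_pos: [0.4736, -0.0288, 0.0353]
eef_rot: [0.772, -0.636, 0.001, -0.0]
contact_force: [-0.7, -4.9, 5.8]
opening: 0.312
clock: 18.95
tool_pos: [0.4549, -0.0324, 0.0353]
eef_rot: [0.772, -0.636, 0.002, -0.001]
contact_force: [3.0, -3.5, 7.0]
opening: 0.309
```

```bash
python3 -m jog '[[0,0,0,0,0.5],[0,0,0,0,0.2],[0,0,0,0,0],[0,0,-0.03,0,0],[0,0,-0.04,0,0],[0,0,-0.04,0,0],[-0.01,-0.005,-0.03,0,0],[-0.03,-0.014,0,0,0],[-0.04,-0.019,0,0,0],[-0.04,-0.019,0,0,0],[-0.04,-0.019,0,0,0],[-0.04,-0.019,0,0,0],[-0.04,-0.019,0,0,0],[-0.03,-0.015,0,-0.0125,0],[0,0,0,0,0],[0,0,0,0,0],[0,0,0,0,0]]'
python3 - <<'E'
from h import *
import pickle
c=r.get_calibration("wrist"); s=r.get_state();print(s["tool_pos"],s["q"].round(2))
im=r.snapshot("wrist"); cv2.imwrite("pics/w9.png",im[:,:,::-1])
k=r.cut_out("fine_stone","wrist")
for d in k[:2]:
    p,f=fit([("wrist",c,d["pixels"])],[.5695,.2685,.27],.16,.05,0,.025);print(d["score"],d["rect"],p.round(4),np.degrees(p[2]),f)
E
```

```text
clock: 20.65
tool_pos: [0.5271, 0.2564, 0.1744]
eef_rot: [0.796, -0.605, -0.0, 0.001]
contact_force: [0.1, 0.4, 0.2]
opening: 1.002
[0.52707056 0.25642997 0.17437908] [-0.68  0.74  0.27  1.76 -0.28  0.68 -1.56]
0.61 [292.7, 61.1, 346.1, 223.0] [0.5674 0.2685 0.2989] 17.128068955348127 0.021734335249915415
0.47 [495.3, 113.6, 579.1, 263.5] [0.5695 0.2685 0.27  ] 15.469860468532229 1.0
```

View pics/w9.png

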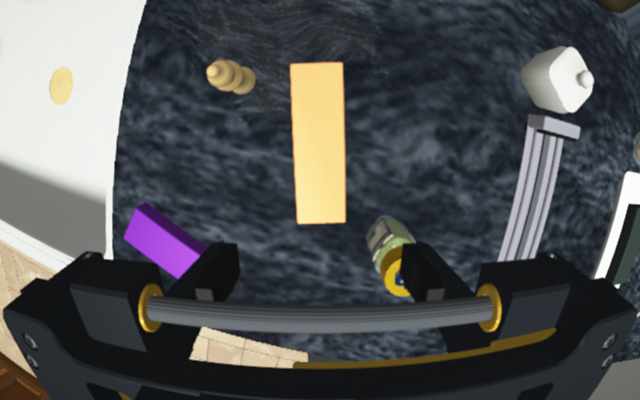

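The sandy-brown fine stone is at (319,143), with the mill at (230,76) and the spice jar at (392,255). It is clear for the fingers once I'm above its middle.

```bash
python3 -m jog '[[-0.0007,-0.02,0,0,0],[0,-0.0161,0.01,-0.0045,0],[0,0,0.03,0,0],[0,0,0.04,0,0],[0,0,0.035,0,0],[0,0,0.025,0,0],[0,0,0.015,0,0],[0,0,0.008,0,0],[0,0,0,0,0],[0,0,0,0,0]]'
python3 - <<'E'
from h import *
s=r.get_state();print(s["tool_pos"],s["eef_rot"])
im=r.snapshot("wrist"); cv2.imwrite("pics/w10.png",im[:,:,::-1])
E
```

```text
clock: 21.75
tool_pos: [0.5633, 0.2688, 0.0129]
eef_rot: [0.805, -0.593, 0.001, -0.001]
contact_force: [-0.3, 0.2, 0.9]
opening: 1.003
[0.56328714 0.26881265 0.01285735] [ 8.05020454e-01 -5.93246247e-01  5.55535102e-04 -8.06421200e-04]
```

View pics/w10.png

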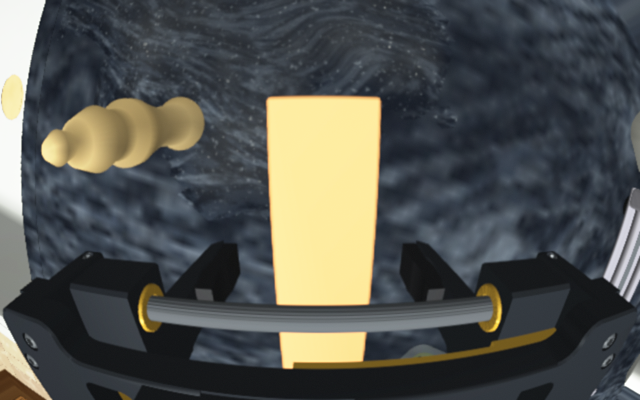

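```bash
python3 -m jog '[[0.001,0,0.004,0,0.2],[0,0,0.0045,0,0.3],[0,0,0,0,0.35],[0,0,0,0,0.35]]'
python3 -m jog '[[0,0,0,0,1],[0,0,0,0,1],[0,0,0,0,1],[0,0,0,0,1],[0,0,0,0,1]]' 40
python3 -m jog '[[0,0,-0.003,0,1],[0,0,-0.008,0,1],[0,0,-0.015,0,1],[0,0,-0.025,0,1],[0,0,-0.03,0,1],[0,0,-0.035,0,1],[0,0,-0.03,0,1],[0,0,0,0,1],[0,0,0,0,1]]'
```

```text
clock: 22.2
tool_pos: [0.5626, 0.2678, 0.0031]
eef_rot: [0.805, -0.593, -0.0, 0.0]
contact_force: [0.4, -1.0, -0.1]
opening: 0.667
clock: 22.7
tool_pos: [0.5628, 0.2676, 0.0033]
eef_rot: [0.805, -0.593, 0.0, 0.0]
contact_force: [0.6, -1.0, 0.7]
opening: 0.562
clock: 23.6
tool_pos: [0.5625, 0.268, 0.15]
eef_rot: [0.805, -0.593, 0.0, -0.001]
contact_force: [0.2, 0.2, -5.1]
opening: 0.562
```

```bash
python3 -m jog '[[0.015,0.004,0,0,1],[0.03,0.007,0,0,1],[0.04,0.01,0,0,1],[0.04,0.01,0,0,1],[0.04,0.01,0,0,1],[0.04,0.01,0,0,1],[0.03,0.008,0,0,1],[0.02,0.006,0,0,1],[0.0134,0.0032,0,0,1],[0,0,0,0.0085,1],[0,0,0,0.0084,1],[0,0,0,0,1],[0,0,0,0,1],[0,0,0,0,1]]'
python3 - <<'E'
from h import *
import pickle
c=r.get_calibration("wrist"); s=r.get_state();print(s["tool_pos"],s["eef_rot"])
im=r.snapshot("wrist"); cv2.imwrite("pics/w11.png",im[:,:,::-1]); pickle.dump((c,s),open("d11.pkl","wb"))
E
```

```text
clock: 25.0
tool_pos: [0.5768, -0.0085, 0.1489]
eef_rot: [0.773, -0.634, -0.0, 0.0]
contact_force: [-0.3, -1.0, -4.0]
opening: 0.563
[ 0.5768135  -0.00852159  0.14886399] [ 7.72978941e-01 -6.34431570e-01 -3.31898381e-04  1.70763576e-04]
```

View pics/w11.png

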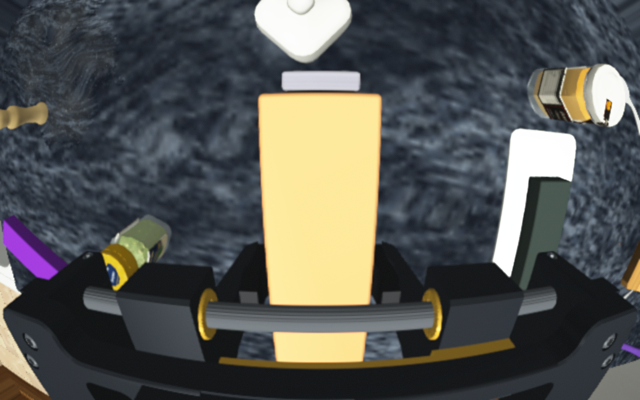

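Run:
```python
from h import *
import pickle
c,s=pickle.load(open("d11.pkl","rb")); p=s["tool_pos"]
u=np.array([np.cos(.194),np.sin(.194)]);v=np.array([-u[1],u[0]])
def rel(px,z,c=c,p=p):
    d=ray(c,"wrist",px,z)[:2]-p[:2]; return (d@u).round(4),(d@v).round(4)
print("stone end",rel((259,96),p[2]+.0215),rel((320,95),p[2]+.0215),rel((381,96),p[2]+.0215))
print("fixed back",rel((284,72),.039),rel((358,72),.039),"front",rel((282,90),.039),rel((360,90),.039))
ph=np.array([.42998,-.03683]); print("p in holder frame",(p[:2]-ph)@u,(p[:2]-ph)@v)
cv2.imwrite("pics/w11c.png",cv2.resize(cv2.imread("pics/w11.png")[60:120,250:390],None,fx=5,fy=5,interpolation=cv2.INTER_CUBIC))
```

```text
stone end (np.float64(0.0832), np.float64(0.0248)) (np.float64(0.0831), np.float64(0.0004)) (np.float64(0.0833), np.float64(-0.0241))
fixed back (np.float64(0.1081), np.float64(0.0294)) (np.float64(0.1083), np.float64(-0.0307)) front (np.float64(0.0931), np.float64(0.0311)) (np.float64(0.0933), np.float64(-0.0325))
p in holder frame 0.14953648495791935 -0.0005299862116194303
```

View pics/w11c.png

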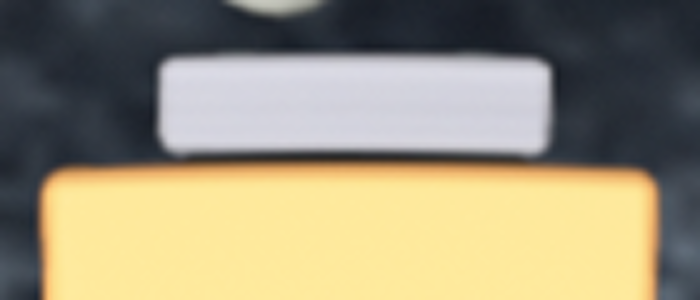

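The stone's end (row 95) is about 7 mm short of the fixed pad, centred on it within 1 mm. The gap to the sliding pad should be about 11 mm. Lowering.

```bash
python3 -m jog '[[0.001,0,0.02,0,1],[0,0,0.03,0,1],[0,0,0.03,0,1],[0,0,0.02,0,1],[0,0,0.01,0,1],[0,0,0.006,0,1],[0,0,0,0,1],[0,0,0,0,1]]'
python3 - <<'E'
from h import *
im=r.snapshot("wrist"); cv2.imwrite("pics/w12.png",im[:,:,::-1])
im=r.snapshot("side"); cv2.imwrite("pics/s12.png",cv2.resize(im[160:230,280:410,::-1],None,fx=5,fy=5))
E
```

```text
clock: 25.85
tool_pos: [0.5781, -0.0098, 0.0341]
eef_rot: [0.773, -0.635, 0.001, -0.001]
contact_force: [0.2, -0.3, -4.5]
opening: 0.561
```

View pics/w12.png

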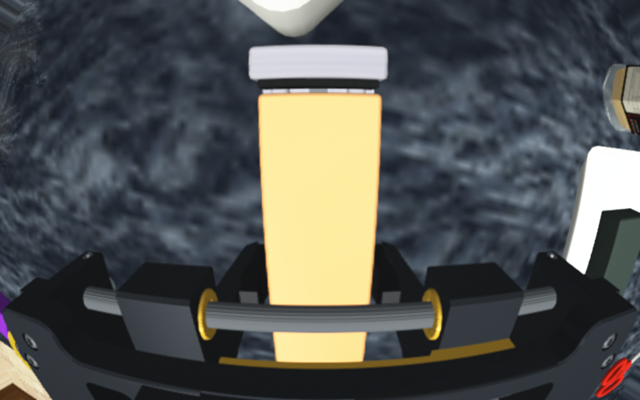

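View pics/s12.png

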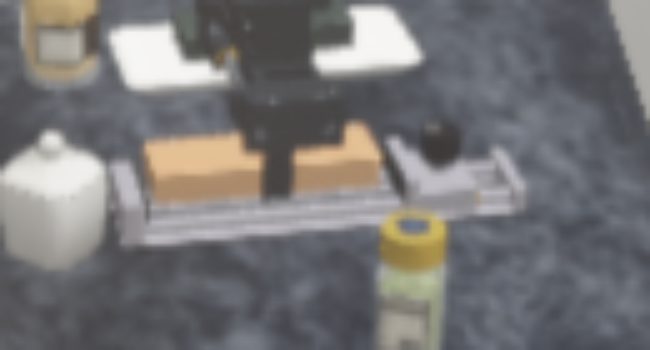

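The stone is between both jaws and clear at each end, about 12 mm above the rods. I'll lower it slowly.

```bash
python3 -m jog '[[0,0,0.003,0,1],[0,0,0.003,0,1],[0,0,0.002,0,1],[0,0,0.001,0,1],[0,0,0.001,0,1],[0,0,0,0,1],[0,0,0,0,1]]'
```

```text
clock: 26.65
tool_pos: [0.5773, -0.0098, 0.0232]
eef_rot: [0.773, -0.635, 0.0, -0.0]
contact_force: [-0.1, -0.4, -4.2]
opening: 0.562
```

```bash
python3 -m jog '[[0,0,0.001,0,1],[0,0,0.001,0,1],[0,0,0,0,1],[0,0,0,0,1]]'
```

```text
clock: 27.05
tool_pos: [0.5775, -0.0098, 0.0222]
eef_rot: [0.772, -0.635, 0.0, -0.0]
contact_force: [-1.8, 0.3, 4.7]
opening: 0.564
```

```bash
python3 -m jog '[[0,0,0,0,0.3],[0,0,0,0,0.25],[0,0,0,0,0.1],[0,0,-0.01,0,0],[0,0,-0.03,0,0],[0,0,-0.04,0,0],[0,0.03,-0.04,0,0],[0,0.04,-0.03,0,0],[0,0.04,-0.02,0,0],[0,0.03,0,0,0],[0,0.015,0,0,0],[0,0,0,0,0],[0,0,0,0,0],[0,0,0,0,0]]'
python3 - <<'E'
from h import *
import pickle
c=r.get_calibration("wrist"); s=r.get_state();p=s["tool_pos"];print(p,s["q"].round(2))
im=r.snapshot("wrist"); cv2.imwrite("pics/w13.png",im[:,:,::-1])
k=r.cut_out("knob_grip","wrist"); f=r.cut_out("fine_stone","wrist")
u=np.array([np.cos(.194),np.sin(.194)]);v=np.array([-u[1],u[0]])
for d in k[:1]:
    ys,xs=np.nonzero(d["pixels"]); X=ray(c,"wrist",(xs.mean(),ys.mean()),.058); print("knob",d["score"],xs.mean(),ys.mean(),X,(X[:2]-p[:2])@u,(X[:2]-p[:2])@v)
for d in f[:1]:
    P,e=fit([("wrist",c,d["pixels"])],[.58,-.008,.19],.16,.05,.019,.044);print("stone",d["score"],P,e,(P[:2]-p[:2])@u,(P[:2]-p[:2])@v)
E
```

```text
clock: 28.45
tool_pos: [0.427, -0.0395, 0.1913]
eef_rot: [0.773, -0.635, 0.001, -0.001]
contact_force: [-0.4, 0.8, 0.1]
opening: 0.998
[ 0.42698971 -0.03948589  0.19134845] [-0.14  0.54  0.19  2.2  -0.24  0.42 -1.13]
knob 0.88 317.9305724725944 161.07308160779536 [ 0.45577116 -0.03201467  0.058     ] 0.029681882017593076 0.0017824167819493184
stone 0.78 [ 0.5829604  -0.00855174  0.19251016] 0.018575060906199092 0.15900848123500697 0.00028498630585097604
```

View pics/w13.png

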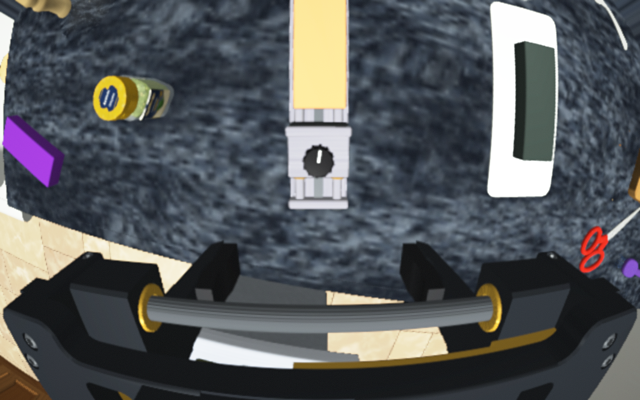

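The knob is at (318,161), still slack. The fine stone lies straight on the rods, ending at row 108, with the jaw pad at row 124. I'll take the knob at tip height 48 mm, clear of the stone for the later turn.

```bash
python3 -m jog '[[-0.0017,-0.0287,0.03,0,0.2],[0,0,0.04,0,0.4],[0,0,0.04,0,0.45],[0,0,0.02,0,0.45],[0,0,0.0135,0,0.45],[0,0,0,0,0.45],[0,0,0,0,0.45]]' 30
python3 - <<'E'
from h import *
print(r.get_state()["tool_pos"])
im=r.snapshot("wrist"); cv2.imwrite("pics/w14.png",im[:,:,::-1])
E
```

```text
clock: 29.3
tool_pos: [0.4534, -0.0325, 0.0477]
eef_rot: [0.773, -0.635, -0.0, 0.0]
contact_force: [0.2, -0.4, 0.9]
opening: 0.551
[ 0.45335722 -0.03252975  0.04765377]
```

View pics/w14.png

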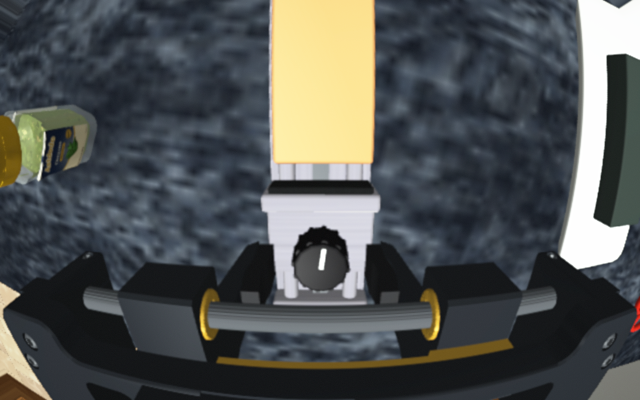

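```bash
python3 -m jog '[[0,-0.001,0,0,1],[0,0,0,0,1],[0,0,0,0,1],[0,0,0,0,1],[0,0,0,0,1]]' 30
python3 -m jog '[[0,-0.002,0,0,1],[0,-0.003,0,0,1],[0,-0.003,0,0,1],[0,-0.002,0,0,1],[0,0,0,0,1],[0,0,0,0,1]]'
python3 - <<'E'
from h import *
im=r.snapshot("wrist"); cv2.imwrite("pics/w15.png",im[:,:,::-1])
E
```

```text
clock: 29.85
tool_pos: [0.4546, -0.0326, 0.0483]
eef_rot: [0.772, -0.635, 0.001, -0.0]
contact_force: [-0.5, -0.6, 6.8]
opening: 0.306
clock: 30.45
tool_pos: [0.4628, -0.031, 0.0483]
eef_rot: [0.772, -0.635, -0.0, 0.001]
contact_force: [-2.0, -1.8, 7.6]
opening: 0.307
```

View pics/w15.png

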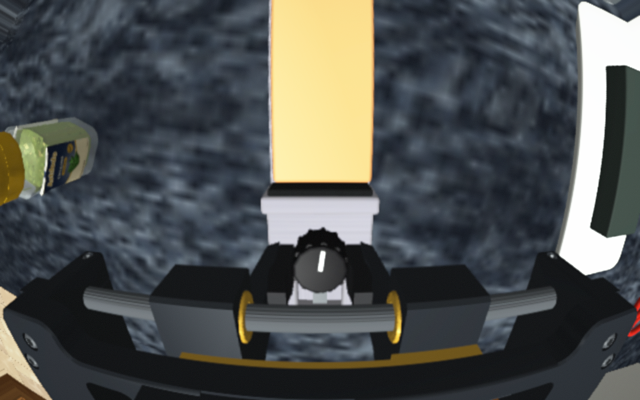

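The knob carries the jaw. Its pad is about 3–4 mm from the stone's near end (row 183). I continue gently.

```bash
python3 -m jog '[[0,-0.002,0,0,1],[0,-0.002,0,0,1],[0,-0.001,0,0,1],[0,0,0,0,1],[0,0,0,0,1]]'
python3 -m jog '[[0,-0.001,0,0,1],[0,-0.001,0,0,1],[0,-0.001,0,0,1],[0,-0.001,0,0,1],[0,0,0,0,1],[0,0,0,0,1]]'
python3 -m jog '[[0,-0.001,0,0,1],[0,-0.001,0,0,1],[0,0,0,0,1],[0,0,0,0,1]]'
```

```text
clock: 31.0
tool_pos: [0.4675, -0.0301, 0.0482]
eef_rot: [0.772, -0.635, -0.001, 0.001]
contact_force: [-1.4, -2.1, 8.6]
opening: 0.306
clock: 31.6
tool_pos: [0.4696, -0.0297, 0.0482]
eef_rot: [0.772, -0.636, -0.002, 0.002]
contact_force: [-4.0, -2.5, 9.6]
opening: 0.304
clock: 32.0
tool_pos: [0.4716, -0.0293, 0.0482]
eef_rot: [0.772, -0.636, -0.002, 0.002]
contact_force: [-4.4, -2.3, 9.1]
opening: 0.308
```

```bash
python3 -m jog '[[0,-0.001,0,0,1],[0,-0.001,0,0,1],[0,0,0,0,1],[0,0,0,0,1]]'
python3 -m jog '[[0,-0.001,0,0,1],[0,-0.001,0,0,1],[0,0,0,0,1],[0,0,0,0,1]]'
python3 - <<'E'
from h import *
s=r.get_state();print(s["tool_pos"],s["contact_force"],s["moment"])
im=r.snapshot("wrist"); cv2.imwrite("pics/w16.png",im[:,:,::-1])
im=r.snapshot("side"); cv2.imwrite("pics/s16.png",cv2.resize(im[160:230,280:410,::-1],None,fx=5,fy=5))
E
```

```text
clock: 32.4
tool_pos: [0.4722, -0.0292, 0.0482]
eef_rot: [0.772, -0.636, -0.003, 0.003]
contact_force: [-6.8, -3.9, 11.7]
opening: 0.305
clock: 32.8
tool_pos: [0.4723, -0.0292, 0.0481]
eef_rot: [0.772, -0.636, -0.004, 0.004]
contact_force: [-8.8, -3.1, 13.6]
opening: 0.307
[ 0.47228319 -0.02915049  0.04812676] [-8.75890572 -3.13837805 13.64347431] [-0.76561338  1.98376014  0.0674197 ]
```

View pics/w16.png

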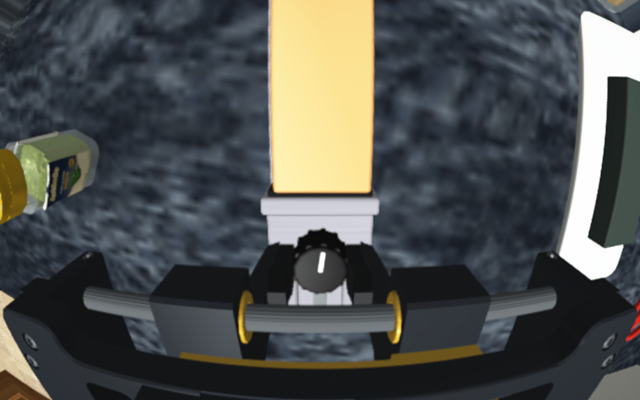

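View pics/s16.png

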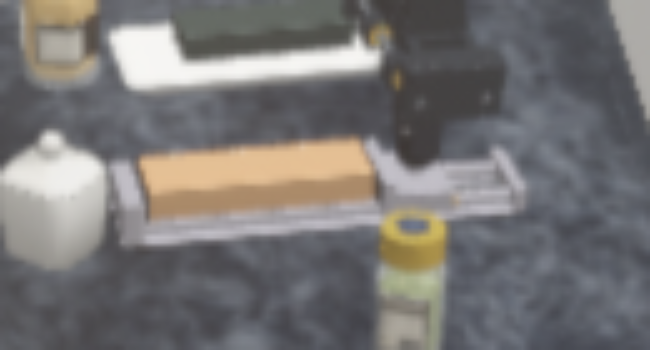

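The jaw is stopped: 2 mm more of command moved it 0.1 mm, and the force rose to 9 N, so both pads touch the stone. Now I turn the knob clockwise while holding that push.

```bash
python3 -m jog '[[0,0,0,0.0125,1],[0,0,0,0.0125,1],[0,0,0,0.0125,1],[0,0,0,0.0125,1],[0,0,0,0.0125,1],[0,0,0,0.0125,1],[0,0,0,0,1],[0,0,0,0,1]]'
python3 - <<'E'
from h import *
s=r.get_state();print(s["q"].round(3),s["contact_force"],s["moment"])
im=r.snapshot("wrist"); cv2.imwrite("pics/w17.png",im[:,:,::-1])
E
```

```text
clock: 33.7
tool_pos: [0.4723, -0.0292, 0.0482]
eef_rot: [-0.602, 0.799, 0.003, -0.004]
contact_force: [-9.3, -4.4, 14.5]
opening: 0.308
[-0.105  0.865  0.114  2.147 -0.543  0.167 -1.343] [-9.25066635 -4.41850942 14.51997315] [-0.85714392  2.17693029  0.01295085]
```

View pics/w17.png

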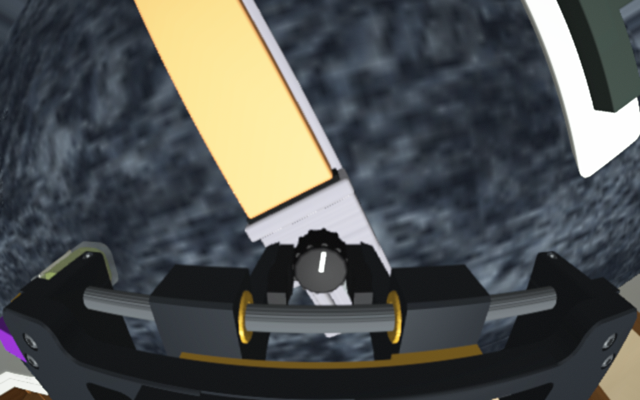

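The knob turns with the fingers: in the wrist frame the pointer still stands upright at (322,262), with the holder rotated 27°. Continuing; joint 6 is near its limit, so I go in parts.

```bash
python3 -m jog '[[0,0,0,0.012,1],[0,0,0,0.012,1],[0,0,0,0.012,1],[0,0,0,0.012,1],[0,0,0,0,1]]'
python3 - <<'E'
from h import *
s=r.get_state();print(s["q"].round(3),s["contact_force"],s["moment"])
E
python3 -m jog '[[0,0,0,0.012,1],[0,0,0,0.012,1],[0,0,0,0.012,1],[0,0,0,0.012,1],[0,0,0,0,1]]'
python3 - <<'E'
from h import *
s=r.get_state();print(s["q"].round(3),s["contact_force"],s["moment"])
im=r.snapshot("wrist"); cv2.imwrite("pics/w18.png",im[:,:,::-1])
E
```

```text
clock: 34.25
tool_pos: [0.4723, -0.0292, 0.0482]
eef_rot: [-0.474, 0.88, 0.002, -0.004]
contact_force: [-9.8, -3.3, 14.1]
opening: 0.306
[-0.127  0.869  0.15   2.148 -0.688  0.181 -1.502] [-9.7797569  -3.27644914 14.1419681 ] [-0.83308347  2.30102744  0.02521345]
clock: 34.75
tool_pos: [0.4723, -0.0291, 0.0482]
eef_rot: [-0.337, 0.942, 0.001, -0.005]
contact_force: [-11.1, -3.2, 16.0]
opening: 0.305
[-0.152  0.874  0.193  2.15  -0.828  0.201 -1.663] [-11.06031752  -3.20597166  15.99032322] [-0.70270899  2.36939367  0.02074351]
```

View pics/w18.png

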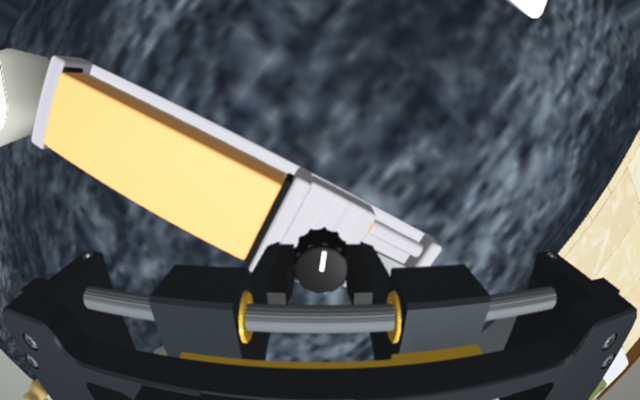

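The knob has turned 62° (1.08 rad) with no slip of the pointer. A little more takes it to the stop.

```bash
python3 -m jog '[[0,0,0,0.008,1],[0,0,0,0.008,1],[0,0,0,0.006,1],[0,0,0,0.005,1],[0,0,0,0,1],[0,0,0,0,1]]'
python3 - <<'E'
from h import *
s=r.get_state();print(s["q"].round(3),s["contact_force"],s["moment"])
im=r.snapshot("wrist"); cv2.imwrite("pics/w19.png",im[:,:,::-1])
E
```

```text
clock: 35.4
tool_pos: [0.4732, -0.0307, 0.0482]
eef_rot: [-0.257, 0.967, -0.001, -0.004]
contact_force: [-10.2, -7.1, 12.8]
opening: 0.303
[-0.167  0.878  0.22   2.15  -0.896  0.212 -1.761] [-10.22436751  -7.11251471  12.77727439] [-1.43073222  2.30367525  0.30742914]
```

View pics/w19.png

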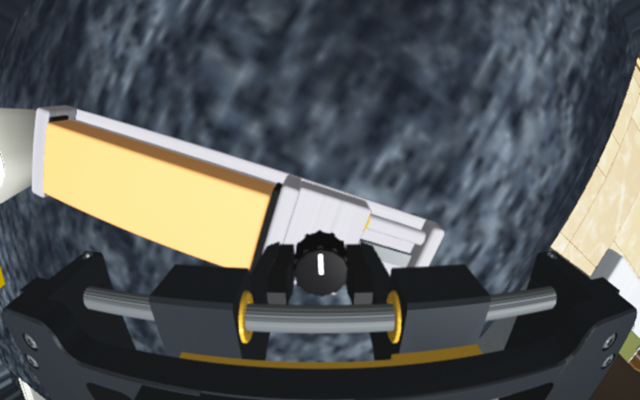

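The knob is at its stop: the moment is 0.31 Nm, and the fingers have slipped slightly past it. Releasing and rising.

```bash
python3 -m jog '[[0,0,0,0,0.55],[0,0,0,0,0.5],[0,0,0,0,0.5],[0,0,-0.005,0,0.5],[0,0,-0.02,0,0.4],[0,0,-0.03,0,0.2],[0,0,-0.04,0,0],[0,0,-0.04,0,0],[0,0,-0.03,0,0],[0,0,0,-0.02,0],[0,0,0,-0.022,0],[0,0,0,-0.022,0],[0,0,0,-0.022,0],[0,0,0,-0.022,0],[0,0,0,-0.022,0],[0,0,0,-0.022,0],[0,0,0,-0.022,0],[0,0,0,-0.022,0],[0,0,0,0,0],[0,0,0,0,0]]'
python3 -m jog '[[0,0.03,0,0,0],[0,0.02,0,0,0],[0,0,0,0,0],[0,0,0,0,0]]'
python3 - <<'E'
from h import *
import pickle
c=r.get_calibration("wrist"); s=r.get_state();p=s["tool_pos"];print(p,s["q"].round(2))
im=r.snapshot("wrist"); cv2.imwrite("pics/w20.png",im[:,:,::-1])
cv2.imwrite("pics/w20c.png",cv2.resize(im[0:220,240:400,::-1],None,fx=2.7*1.8,fy=2.7,interpolation=cv2.INTER_CUBIC))
f=r.cut_out("fine_stone","wrist")
im=r.snapshot("side"); cv2.imwrite("pics/s20.png",cv2.resize(im[140:280,270:430,::-1],None,fx=4,fy=4)); g=r.cut_out("coarse_stone","side")
print([(d["score"],d["rect"]) for d in f])
E
```

```text
clock: 37.45
tool_pos: [0.4786, -0.0273, 0.2129]
eef_rot: [0.768, -0.641, 0.0, -0.0]
contact_force: [-1.0, -0.3, -0.1]
opening: 0.998
clock: 37.85
tool_pos: [0.4302, -0.0364, 0.213]
eef_rot: [0.768, -0.64, 0.001, -0.0]
contact_force: [0.3, 0.8, 0.6]
opening: 1.0
[ 0.43021265 -0.03643711  0.21296453] [-0.2   0.51  0.27  2.17 -0.28  0.49 -1.11]
[(0.97, [299.2, 0.0, 346.4, 107.8])]
```

View pics/w20.png

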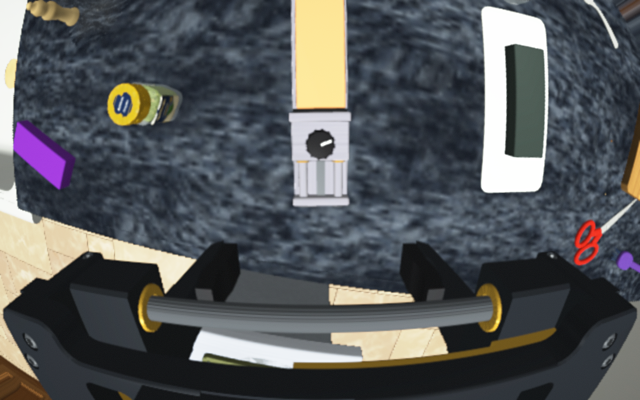

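View pics/s20.png

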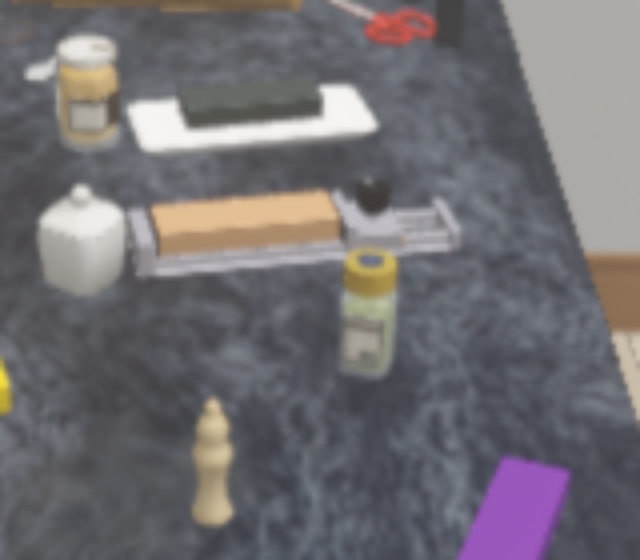

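The knob's pointer now points right, at (326,143), turned about 68° from before. The stone is up against the jaw, and the jars, mill and pot stand. One close check from over the holder.

```bash
python3 -m jog '[[0,-0.03,0,0,0],[0,-0.03,0,0,0],[0,-0.03,-0.01,0,0],[0,0,-0.03,0,0],[0,0,0,0,0],[0,0,0,0,0]]'
python3 - <<'E'
from h import *
c=r.get_calibration("wrist"); s=r.get_state();p=s["tool_pos"];print(p)
im=r.snapshot("wrist"); cv2.imwrite("pics/w21.png",im[:,:,::-1])
cv2.imwrite("pics/w21c.png",cv2.resize(im[50:260,260:380,::-1],None,fx=2.8*2,fy=2.8,interpolation=cv2.INTER_CUBIC))
f=r.cut_out("fine_stone","wrist"); 
P,e=fit([("wrist",c,f[0]["pixels"])],[.588,-.007,.19],.16,.05,.019,.044); print(P,np.degrees(P[2]),e)
k=r.cut_out("knob_grip","wrist"); print([(d["score"],d["rect"]) for d in k])
g=[(d["score"],d["rect"],fit([("wrist",c,d["pixels"])],[.579,-.27,.22],.14,.05,.012,.037)) for d in r.cut_out("coarse_stone","wrist")]; print(g)
E
```

```text
clock: 38.65
tool_pos: [0.5183, -0.0201, 0.2528]
eef_rot: [0.769, -0.64, 0.0, -0.0]
contact_force: [-0.2, -0.2, -0.0]
opening: 1.002
[ 0.51827387 -0.02010847  0.25280721]
[ 0.58633559 -0.00743882  0.18919515] 10.84008374509542 0.02789931538580326
[(0.91, [309.0, 198.7, 331.9, 229.0]), (0.38, [273.5, 0.0, 339.1, 27.0])]
[(0.92, [481.7, 112.2, 523.7, 216.4], (array([ 0.57904151, -0.27025879,  0.2369031 ]), np.float64(0.06873267582027975))), (0.65, [37.9, 166.6, 98.8, 238.3], (array([ 0.579, -0.27 ,  0.22 ]), np.float64(1.0)))]
```

View pics/w21.png

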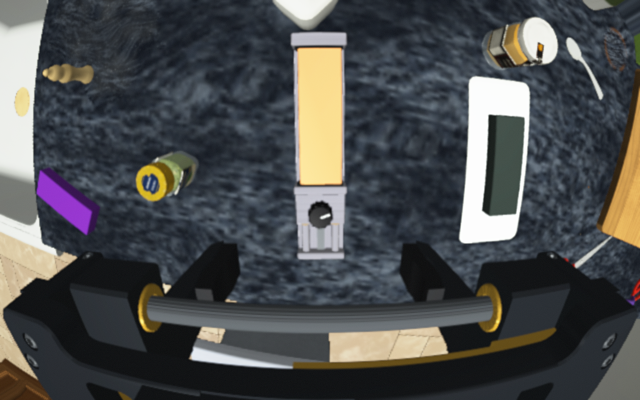

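View pics/w21c.png

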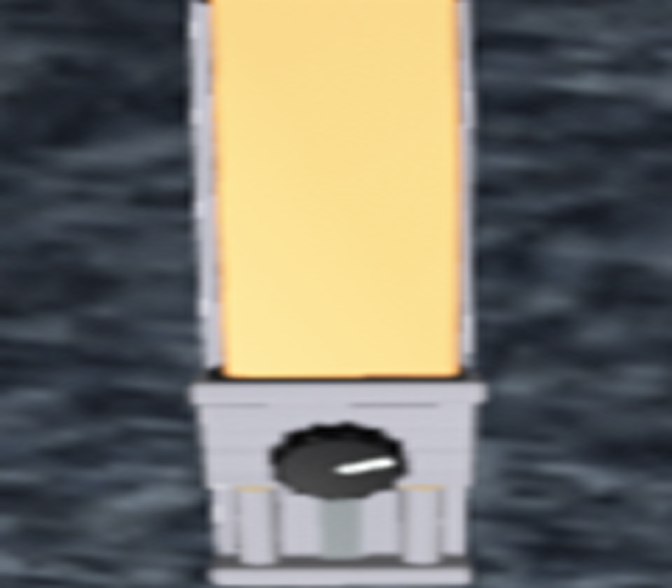

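```bash
python3 -c "
from plant import r
print(r.finish_job())"
```

```text
the job is handed in; nothing more can be done
None
```

I changed the stones, closed the jaw on the fine stone and tightened the knob, then handed the job in at about 39 s of the 72 s allowed. No verdict is reported.

- **Coarse stone:** It lies lengthways and wholly on the dish. My measured stone centre is within a few mm of my estimate of the dish centre. The two angles agree within about 1°. My first grip was too low: the fingertips would have met the dish before the stone did. I set the stone back on the rods, gripped it higher, and then placed it.
- **Fine stone:** It lies flat on the rods, at 10.8° by the last camera fit against about 11.1° for the holder, and centred across to about 1 mm.
- **Jaw:** I slid it up by the knob until it stopped: 2 mm more of command moved it 0.1 mm and the force rose to about 9 N. The stone's centre then measured about 80 mm from the sliding pad, which means contact at that end. The last pictures show no gap at either end and the jaw square.
- **Knob:** I turned it clockwise to its stop, about 1.2 rad. The holding moment rose to 0.31 Nm, and the pointer shows roughly 68° of turn.
- **Bystanders:** The jars, mill and sugar pot were all standing where they started in the last pictures, and the gripper was clear of everything.

No check failed at the end. The side and scene cameras disagreed with the wrist fits by 2–5 mm and about 1–2° on the fine stone and dish. I used the wrist-camera values.

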